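# Start the clamping spindle of the sieve shaker

### The arm

A 7-joint arm with a two-finger parallel gripper is mounted at the origin on a cart in front of the work surface, level with it; the furniture and walls round the work are solid. World frame = base frame: x ahead of the robot, y to its left, z up, the work surface at z = 0. Lengths are in mm, angles in rad, forces in N, time in s.
With the tool pointing down it reaches from about 400 to 850 mm from the base axis. Payload 10.4 kg.
Tool frame: the origin (TCP) lies on the centre line of the jaws, within the pads' length; the fingertips stand bot.tips_ahead ahead of it and the grasp point (between the pads) is the TCP (bot.tips_ahead is the distance from the TCP to the fingertips, in mm); z points along the fingers, y is the line along which they close (so a half turn about z gives the same grasp; the last joint's range is limited). The gripper opens to 87 mm and grips with 3 to 60 N. Pads are 19 mm wide; open, the fingers measure 117 mm over their backs; the gripper's body (75 mm by 190 mm) begins 51 mm behind the grasp point.
Start: joints at [-1.188, 0.332, -0.065, 1.46, 0.022, 1.35, -0.088], TCP at [246.71, 574.268, 241.576] pointing down, gripper open.
Joint ranges: [-2.6, 2.6], [-0.5, 2.12], [-1.47, 1.34], [0.16, 2.42], [-1.27, 4.41], [0.06, 2.06], [-2.6, 2.6]. Speed limits (rad/s): [2.22, 2.22, 2.79, 2.79, 3.14, 3.14, 3.14].

### API

Orientations are given as a unit quaternion [w, x, y, z].
In Python, from cell import bot gives the robot as it stands.
- The arm moves only by the tool jog_arm, called after "Request:" as name(argument=value, ...) on one line, values as JSON. Schema: {"type":"object","properties":{"deltas":{"type":"array","items":{"type":"number"},"minItems":4,"maxItems":32},"aperture":{"type":"number"},"force":{"type":"number"},"only":{"type":"string"},"quiet":{"type":"boolean"},"lines":{"type":"string"}},"required":["deltas"],"additionalProperties":false}. deltas is one flat list of numbers that holds 1 to 8 rows one after another, with no inner brackets; each row has 4 numbers: dx, dy, dz in mm, then a turn about the tool's z in rad; each row is the pose to reach, as a shift and turn from the pose commanded when the call began, along the tool's axes at that moment; what a row does not reach only later rows make up. A row lasts 1/10 s, in which the tool goes at most 50 mm and 0.15 rad, less where a joint would pass 70% of its speed; a pose out of reach is approached as far as the arm can. aperture is the opening from 0.0 (shut) to 1.0 (fully open), set as the call begins (left out keeps the last). The fingers move at their own pace and stop on an object; force is the grip in N (left out, the last holds). Time passes only in rows, so rows that do not move let the fingers close. The tool returns the time, the measured TCP pose, the force, the opening and the grip force at its end. only (a regular expression) keeps the lines of the reply that match it, lines (a string "A,B") keeps lines A to B, and quiet returns only ok. Input that does not fit is refused with a message, and nothing moves.
- bot.state(): the state, without advancing time (a new reading comes with each control period).
- bot.camera(name): name is "scene" or "top" or "wrist"; returns a dict with "image" (384x512x3 uint8, red, green, blue), "camera_matrix" (3x3 intrinsics, pixels), "extrinsics" (4x4, takes a point from world to camera coordinates). Camera axes: x right, y up, looking along -z (the intrinsics and any distortion apply to the point x, -y, -z); pixel columns grow to the right and rows downward; lengths in mm; the calibration is good to about 2 mm. A picture is of the moment at which its call begins. There is no depth.
- bot.sign_off(): hands the job in; it is judged then, once.
The state is a dict: "clock": time; "joint_positions": joint angles; "joint_vel": joint speeds; "joint_efforts": joint torques, N m; "tool_pos": TCP position; "tcp_rot": TCP orientation; "ft_force": force on the tool from outside, world axes, zero at the start; "ft_torque": the same for the moment, N m; "gripper_width": opening from 0.0 (shut) to 1.0 (fully open); "grasp_force": force on a finger pad.
Only numpy, scipy, OpenCV 4.12 (cv2) and the standard library are available. Lean on these libraries where they do the work, as an engineer would, in place of code of your own. Each camera call takes 0.05 s, during which the arm holds its last target. There are 200 camera calls.

### The job

Before the sieve stack is clamped, turn the bench sieve shaker's rotary main switch from on to off. The yoke's crank spindle is only standing on top of its nut: take it by the crank's revolving grip, turn it backward (anticlockwise from above) until you feel it drop into the start of the thread, let it settle there, then wind it forward (clockwise) one full turn so that it is caught but not run down. Leave the other things on the bench as they stand, and finish while still holding the crank grip in the gripper, with the spindle started and at rest and the switch off.

Things in the scene. Friction and masses are not known exactly. Their poses are not given: they have to be found in the camera images.
- shaker: bench sieve shaker, fixed: white housing 140 x 280 mm, grey deck 56 mm high. Origin: centre of its underside; x away from the robot, y along its length, z up. At its +y (left) end a clamping yoke: a column and a forward-reaching arm 48 mm wide, 124 to 142 mm high (column cap 151), with a brass nut boss 37 mm wide, 154 mm high, a sieve below. On the deck at its -y (right) end the rotary main switch
- switch_grip (a point): point to grip on the main switch: on its upright axis, 89 mm above the worktop. The handle is a black bar 54 mm long, 14 mm wide and 34 mm high (64 to 98 mm above the worktop) on a low round boss 45 mm across. The point's x axis runs along the bar and turns with it
- main_switch (a joint): main switch, rad: 0 = on (bar along the shaker's x), 1.57 = off (bar along the shaker's y); from on to off it turns anticlockwise seen from above, between two stops, with a detent of about 0.1 N m at each end: past half way it snaps to off by itself when let go
- spindle_axis (a point): point of the shaker on the spindle's upright axis, at the top of the brass nut boss, 154 mm above the worktop
- spindle (a joint): turn of the spindle, rad, grows clockwise seen from above (forward, tightening), no stops. At 0 the crank arm points along the shaker's +y, away from the switch; from above its angle in the shaker's frame is 90 degrees minus this value. Starts between 1.3 and 4.4. The nut's right-hand thread (pitch 6 mm) begins at 0: turned back through 0, the spindle drops 6 mm into it
- spindle_height (a joint): height of the spindle, m: 0 when just dropped, at turn 0. Before the drop, at turn q, it stands at 0.006 - 0.006 q / 6.283 (climbs when turned back); after it, at -0.006 q / 6.283, so -0.006 one turn forward, with 1 mm play upward. It weighs about 6 N and drops by itself unless the fingers hold it up; then lower it, a light push seats it. It cannot be pulled out (stop at 0.016)
- crank_grip: the crank's upright revolving grip: black handle 23 mm across, 46 mm long, free to turn on its pin, 40 mm from the spindle axis. Origin: on its axis, 24 mm above its lower end, 22 mm below its top, 214 mm above the worktop plus spindle_height; 2 mm below its lower end is the steel crank arm. Turning takes 1 to 2 N at the grip; the tool can keep its orientation while carrying it round
- spare_sieve: bystander: grey sieve ring 68 mm across, 28 mm high, loose on the worktop behind the shaker. Origin: centre of its underside
- small_beaker: bystander: clear beaker 61 mm across, 72 mm high, loose to the left of the shaker near the front edge. Origin: centre of its underside
- jar: bystander: jar with white lid 67 mm across, 88 mm high, loose to the right of the shaker near the front edge. Origin: centre of its underside

How it is judged:
By the outcome, as a careful person would: the job done as asked, in the order asked, and still so for the second after the job is handed in, while the arm keeps its last pose, push and grip.
It also fails if it takes over 64 s, if anything falls off the work surface, if the arm or the gripper's body presses on something with over 40 N, if the wrist force passes 120 N, or if a joint passes its speed limit or range.

## Working session

There is one attempt and no reset: what is moved stays moved. The work goes in short steps, Python scripts to look and compute and a tool call to move; the robot and the scene stay as the last step left them, time stands still between calls to the robot, and variables do not carry over. Pictures are saved under pics/ and viewed, at most 10 in all, crops included, and the job is handed in when it is done.

```bash
mkdir -p pics; cat > h.py <<'E'
import numpy as np, cv2
from cell import bot
def snap(n,f):
    c=bot.camera(n); cv2.imwrite('pics/'+f,cv2.cvtColor(c['image'],cv2.COLOR_RGB2BGR)); np.savez('pics/'+f+'.npz',K=c['camera_matrix'],E=c['extrinsics'],I=c['image']); return c
def ld(f): return np.load('pics/'+f+'.npz')
def ray(c,u,v):
    K,E=c['K'],c['E']; d=np.linalg.inv(K)@[u,v,1]; d=np.array([d[0],-d[1],-d[2]])
    R,t=E[:3,:3],E[:3,3]; return -R.T@t, R.T@d
def plane(c,u,v,z):
    o,d=ray(c,u,v); return o+d*(z-o[2])/d[2]
def proj(c,p):
    q=c['E'][:3,:3]@np.asarray(p,float)+c['E'][:3,3]; q=c['K']@[q[0],-q[1],-q[2]]; return q[:2]/q[2]
E
python3 - <<'E'
from h import *
a=snap('top','t0.png');b=snap('scene','s0.png')
for c in(a,b):print(np.round(c['camera_matrix'],1),np.round(c['extrinsics'],3),[k for k in c])
s=bot.state();print(s,bot.tips_ahead)
E
```

```text
[[428.9   0.  256.8]
 [  0.  428.9 188.6]
 [  0.    0.    1. ]] [[-1.900000e-02 -1.000000e+00  4.000000e-03 -1.700020e+02]
 [ 9.960000e-01 -1.900000e-02  8.200000e-02 -6.191500e+02]
 [-8.100000e-02  5.000000e-03  9.970000e-01 -1.308345e+03]
 [ 0.000000e+00  0.000000e+00  0.000000e+00  1.000000e+00]] ['image', 'camera_matrix', 'extrinsics']
[[356.3   0.  259.4]
 [  0.  356.3 190.5]
 [  0.    0.    1. ]] [[-8.05000e-01 -5.93000e-01 -8.00000e-03  3.91426e+02]
 [ 4.02000e-01 -5.57000e-01  7.27000e-01 -4.45356e+02]
 [-4.35000e-01  5.82000e-01  6.87000e-01 -6.39411e+02]
 [ 0.00000e+00  0.00000e+00  0.00000e+00  1.00000e+00]] ['image', 'camera_matrix', 'extrinsics']
{'clock': 0.1, 'joint_positions': array([-1.18759607,  0.33279619, -0.06468152,  1.46084189,  0.02160518,
        1.3499126 , -0.08849541]), 'joint_vel': array([-0.00141514, -0.00292752,  0.00118172, -0.00295001, -0.00022565,
       -0.00134196,  0.00067268]), 'joint_efforts': array([ 1.39328862e-03, -6.24545074e+01,  2.45391321e-02, -3.90712559e+01,
       -6.13808376e-02,  3.66782164e-02,  5.66823235e-05]), 'tool_pos': array([246.60897028, 573.94175526, 240.8486115 ]), 'tcp_rot': array([-9.35096413e-05,  2.01507270e-01,  9.79486815e-01, -6.24334323e-04]), 'ft_force': array([-0.5023433 , -0.54846231, -0.08550519]), 'ft_torque': array([-0.03387246, -0.00733165, -0.00905231]), 'grasp_force': 0.0, 'gripper_width': 0.9938655687074346} 19.0
```

View pics/t0.png

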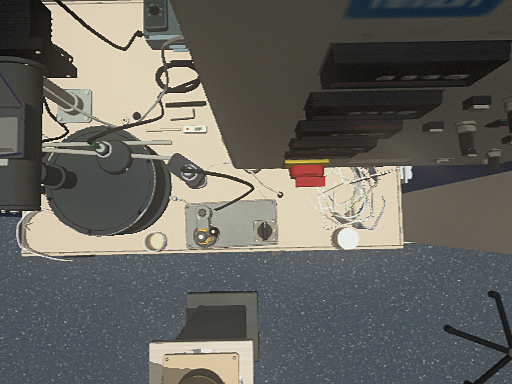

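View pics/s0.png

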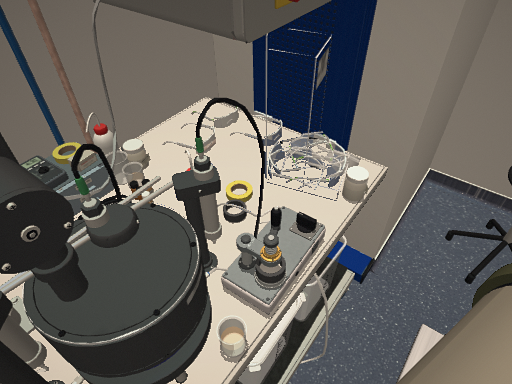

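```bash
python3 - <<'E'
from h import *
t=cv2.imread('pics/t0.png')[190:258,140:290]; s=cv2.imread('pics/s0.png')[185:315,200:340]
t=cv2.resize(t,None,fx=5,fy=5,interpolation=cv2.INTER_CUBIC); s=cv2.resize(s,None,fx=4,fy=4,interpolation=cv2.INTER_CUBIC)
cv2.imwrite('pics/t1.png',t);cv2.imwrite('pics/s1.png',s)
c=ld('t0.png')
for p in[(264,231,98),(214,231,236),(205,237,154),(187,200,56),(277,247,56),(187,247,56),(277,204,56)]:print(p,plane(c,*p).round())
print(proj(c,[246,574,240]),proj(ld('s0.png'),[246,574,240]))
E
```

```text
(264, 231, 98) [ 485. -200.   98.]
(214, 231, 236) [490. -67. 236.]
(205, 237, 154) [473. -34. 154.]
(187, 200, 56) [583.  31.  56.]
(277, 247, 56) [ 436. -239.   56.]
(187, 247, 56) [441.  31.  56.]
(277, 204, 56) [ 565. -242.   56.]
[-38.4388584  332.81444291] [ 45.11269209 897.84924857]
```

View pics/t1.png

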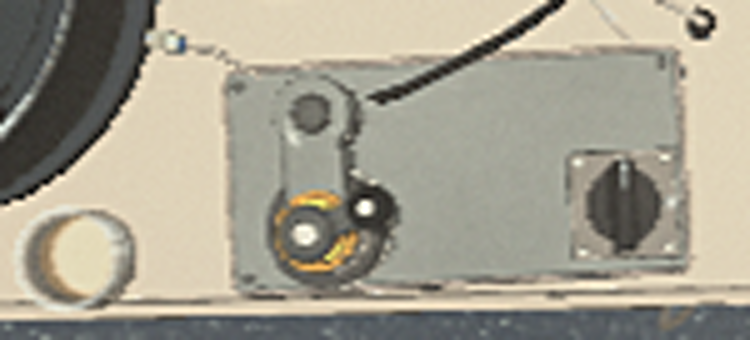

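View pics/s1.png

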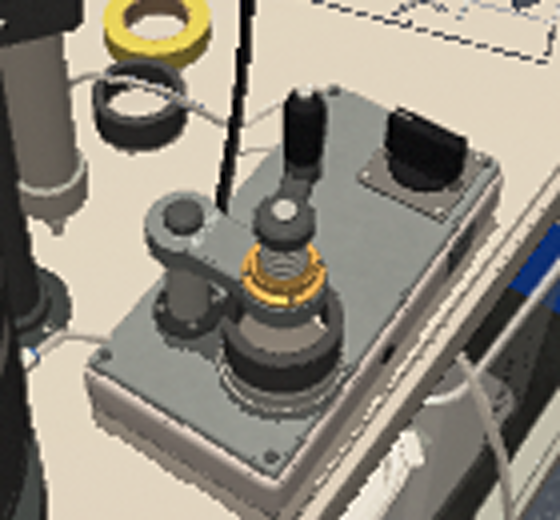

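```bash
cat >> h.py <<'E'
def tri(c1,p1,c2,p2):
    o1,d1=ray(c1,*p1);o2,d2=ray(c2,*p2)
    s=np.linalg.lstsq(np.c_[d1,-d2],o2-o1,rcond=None)[0]; a=o1+d1*s[0];b=o2+d2*s[1]
    return ((a+b)/2).round(1),round(np.linalg.norm(a-b),1)
E
python3 - <<'E'
from h import *
T=ld('t0.png');S=ld('s0.png')
t=lambda x,y:(140+(x+.5)/5-.5,190+(y+.5)/5-.5)
s=lambda x,y:(200+(x+.5)/4-.5,185+(y+.5)/4-.5)
print('deck top',[plane(T,*t(*p),56).round()[:2] for p in[(230,70),(680,50),(688,268),(235,290)]])
print('deck sc',[plane(S,*s(*p),56).round()[:2] for p in[(335,85),(496,160),(278,480),(90,370)]])
print('grip',tri(T,t(367,207),S,s(307,97)),plane(T,*t(367,207),239))
print('hub',tri(T,t(305,233),S,s(285,208)))
print('brass',plane(T,*t(316,232),154),plane(S,*s(285,270),154))
print('cap',tri(T,t(311,113),S,s(183,215)))
print('switch',tri(T,t(623,203),S,s(427,130)),plane(T,*t(623,203),98), plane(S,*s(427,130),98))
# obstacles
print('green',tri(T,(103,150),S,(82,187)),'jar',tri(T,(347,239),S,(356,175)),'black head',tri(T,(187,168),S,(197,178)))
print('tank right edge at z100..400',[plane(T,170,190,z).round() for z in(100,250,400)],[plane(T,108,235,z).round() for z in(100,250,400)])
for n,C in(('top',T),('scene',S)):
    I=cv2.cvtColor(C['I'],cv2.COLOR_RGB2HSV); 
    print(n,np.linalg.inv(C['E'])[:3,3].round())
E
```

```text
deck top [array([572.,  35.]), array([ 579., -238.]), array([ 447., -240.]), array([439.,  33.])]
deck sc [array([ 575., -234.]), array([ 452., -239.]), array([436.,  32.]), array([563.,  40.])]
grip (array([489.7, -65.5, 240. ]), np.float64(1.4)) [490.25062209 -65.07910442 239.        ]
hub (array([476. , -28. , 198.4]), np.float64(0.9))
brass [475.66901489 -28.21280736 154.        ] [471.89525095 -23.87368581 154.        ]
cap (array([541.9, -25.3, 147.5]), np.float64(0.4))
switch (array([ 486.6, -201.1,   96.7]), np.float64(2.0)) [ 487.55468272 -200.58803832   98.        ] [ 485.21638154 -200.4910194    98.        ]
green (array([689.3, 181.7, 376.9]), np.float64(21.0)) jar (array([ 458.6, -444.2,   80.8]), np.float64(4.2)) black head (array([648.8,  -6.8, 283.8]), np.float64(2.8))
tank right edge at z100..400 [array([610.,  73., 100.]), array([598.,  44., 250.]), array([586.,  14., 400.])] [array([482., 254., 100.]), array([485., 203., 250.]), array([488., 151., 400.])]
top [ 507. -175. 1355.]
scene [216. 356. 766.]
```

```bash
cat >> h.py <<'E'
from scipy.spatial.transform import Rotation as Ro
def rows(pos,quat,*tg):
    "world targets (x,y,z,yaw of tool y in deg) -> row numbers from commanded pose pos, quat"
    R=Ro.from_quat(np.r_[quat[1:],quat[0]]); y0=R.apply([0,1,0]); yaw=np.degrees(np.arctan2(y0[1],y0[0]))
    print('yaw now',yaw.round(1))
    for t in tg:
        d=R.inv().apply(np.array(t[:3])-pos); print(d.round(1), np.radians(yaw-t[3]).round(3))
E
python3 - <<'E'
from h import *
s=bot.state()
q=np.r_[s['tcp_rot']]
rows([246.7,574.3,241.6],q,(230,470,300,30),(240,380,300,0),(340,270,300,-40),(415,100,300,-88.4),(440,-80,260,-88.4),(486.5,-201,200,-88.4))
E
```

```text
yaw now 66.7
[ -25.8 -102.5  -58.3] 0.641
[ -70.5 -181.2  -58.2] 1.165
[-205.8 -242.8  -58.1] 1.863
[-341.9 -369.4  -57.9] 2.708
[-435.9 -524.9  -17.7] 2.708
[-526.4 -617.6   42.4] 2.708
```

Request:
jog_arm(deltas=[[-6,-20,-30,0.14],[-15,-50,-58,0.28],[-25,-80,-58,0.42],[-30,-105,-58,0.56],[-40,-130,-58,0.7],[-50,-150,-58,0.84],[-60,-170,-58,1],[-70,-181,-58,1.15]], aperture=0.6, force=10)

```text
refused: deltas[0]: [-6, -20, -30, 0.14] is not of type 'number' (schema: type "number"). Nothing was moved.
```

I used the wrong layout. The manual says one flat list, 4 numbers to a row, no inner brackets; once more.

Request:
jog_arm(deltas=[-6,-20,-30,0.14,-15,-50,-58,0.28,-25,-80,-58,0.42,-30,-105,-58,0.56,-40,-130,-58,0.7,-50,-150,-58,0.84,-60,-170,-58,1,-70,-181,-58,1.15], aperture=0.6, force=10)

```text
clock: 0.9
tool_pos: [239.4, 378.9, 299.5]
tcp_rot: [-0.0, 0.7, 0.714, -0.0]
ft_force: [-0.5, 0.1, 0.2]
gripper_width: 0.598
grasp_force: 0.0
```

```bash
python3 - <<'E'
from h import *
s=bot.state(); print(s['joint_positions'].round(2))
rows(s['tool_pos'],s['tcp_rot'],(340,270,300,-40),(415,100,300,-88.4))
E
```

```text
[-1.14 -0.09  0.03  1.81  0.    1.42 -1.09]
yaw now 1.1
[-110.7   98.5   -0.5] 0.717
[-282.1  170.3   -0.5] 1.562
```

Request:
jog_arm(deltas=[-30,25,0,0.14,-55,50,0,0.28,-80,74,0,0.42,-111,98,0,0.56,-150,115,0,0.7,-190,132,0,0.84,-235,150,0,0.98,-282,170,0,1.12])

```text
clock: 1.7
tool_pos: [416.3, 101.9, 299.4]
tcp_rot: [-0.0, 0.972, 0.233, 0.0]
ft_force: [0.9, 1.9, 0.6]
gripper_width: 0.602
grasp_force: 0.0
```

```bash
python3 - <<'E'
from h import *
s=bot.state(); print(s['joint_positions'].round(2))
rows(s['tool_pos'],s['tcp_rot'],(430,-20,290,-88.4),(486.5,-201,250,-88.4))
E
```

```text
[-0.77 -0.17  0.38  1.86  0.06  1.43 -1.51]
yaw now -63.0
[-43.  114.9   9.4] 0.443
[-74.8 301.8  49.3] 0.443
```

Request:
jog_arm(deltas=[-16,45,5,0.14,-35,90,9,0.28,-45,135,9,0.443,-55,175,9,0.443,-60,215,9,0.443,-68,260,15,0.443,-75,302,49,0.443,-75,302,49,0.443])

```text
clock: 2.5
tool_pos: [486.2, -203.4, 247.2]
tcp_rot: [0.001, 1.0, 0.014, -0.003]
ft_force: [-1.2, 0.3, -0.9]
gripper_width: 0.602
grasp_force: 0.0
```

```bash
python3 - <<'E'
from h import *
s=bot.state(); print(s['joint_positions'].round(2))
c=snap('wrist','w1.png')
w=ld('w1.png'); print(np.linalg.inv(w['E'])[:3,3], proj(w,[486.5,-201,98]),proj(w,[490,-65,239]))
E
```

```text
[-0.43  0.13  0.81  1.74 -0.09  1.32 -1.15]
[ 555.00726766 -200.18011742  389.38266306] [251.7298239  182.89008831] [ 13.3894344  227.07090752]
```

View pics/w1.png

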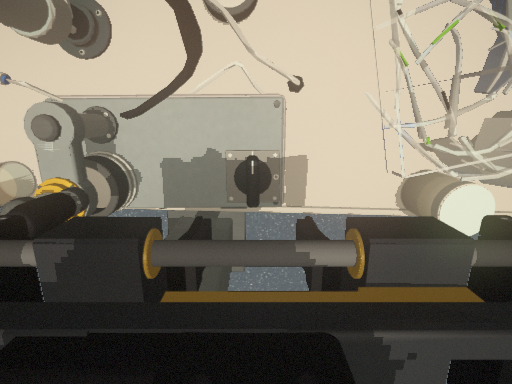

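Request:
jog_arm(deltas=[0,0,40,0,0,0,85,0,0,0,130,0,0,0,155,0,0,0,160,0,0,0,160,0,0,0,160,0])

```text
clock: 3.25
tool_pos: [489.0, -199.0, 92.3]
tcp_rot: [-0.0, 1.0, 0.017, 0.001]
ft_force: [0.4, 0.3, -0.1]
gripper_width: 0.601
grasp_force: 0.0
```

Request:
jog_arm(deltas=[0,0,0,0,0,0,0,0,0,0,0,0,0,0,0,0,0,0,0,0,0,0,0,0], aperture=0.0, force=20)

```text
clock: 3.85
tool_pos: [487.9, -202.3, 90.8]
tcp_rot: [0.002, 1.0, 0.016, 0.001]
ft_force: [4.0, -5.8, -5.7]
gripper_width: 0.16
grasp_force: 20.0
```

```bash
python3 - <<'E'
from h import *
s=bot.state(); print(s['joint_positions'].round(2),s['ft_torque'].round(2))
rows(s['tool_pos'],s['tcp_rot'],(486.5,-201,250,1.6))
E
```

```text
[-0.35  0.32  0.76  1.92 -0.26  0.99 -1.01] [-1.1  -0.71  0.14]
yaw now -88.2
[  -1.1   -0.6 -159.3] -1.568
```

Request:
jog_arm(deltas=[0,0,0,-0.14,0,0,0,-0.28,0,0,0,-0.42,0,0,0,-0.56,0,0,0,-0.7,0,0,0,-0.84,0,0,0,-0.98,0,0,0,-1.12])

```text
clock: 4.65
tool_pos: [486.8, -200.7, 90.6]
tcp_rot: [0.0, 0.837, 0.547, -0.001]
ft_force: [-5.3, -3.9, 4.9]
gripper_width: 0.155
grasp_force: 20.0
```

Request:
jog_arm(deltas=[0,0,0,-0.14,0,0,0,-0.28,0,0,0,-0.4,0,0,0,-0.45,0,0,0,-0.47,0,0,0,-0.47,0,0,0,-0.47])

```text
clock: 5.35
tool_pos: [486.0, -200.6, 90.6]
tcp_rot: [-0.001, 0.689, 0.724, -0.001]
ft_force: [-8.4, -3.4, 8.9]
gripper_width: 0.157
grasp_force: 20.0
```

```bash
python3 -c "
from h import *
s=bot.state(); print(s['joint_positions'].round(2),s['ft_torque'].round(2)); rows(s['tool_pos'],s['tcp_rot'])"
```

```text
[-0.12  0.27  0.49  1.91 -0.15  0.99  0.48] [-0.67  2.12 -0.26]
yaw now 2.8
```

Request:
jog_arm(deltas=[0,0,0,0,0,0,0,0,0,0,0,0,0,0,-30,0,0,0,-80,0,0,0,-130,0,0,0,-180,0,0,0,-210,0], aperture=0.6)

```text
clock: 6.15
tool_pos: [488.5, -199.4, 304.6]
tcp_rot: [0.002, 0.688, 0.725, 0.001]
ft_force: [0.5, -0.5, 0.0]
gripper_width: 0.592
grasp_force: 0.0
```

```bash
python3 - <<'E'
from h import *
s=bot.state(); print(s['ft_force'].round(1)); rows(s['tool_pos'],s['tcp_rot'],(490,-65.3,300,-88.4))
c=snap('top','t2.png'); cv2.imwrite('pics/t3.png',cv2.resize(cv2.imread('pics/t2.png')[190:258,180:290],None,fx=5,fy=5,interpolation=cv2.INTER_CUBIC))
c=snap('wrist','w2.png')
w=ld('w2.png')
print(proj(w,[486.5,-201,98]),proj(w,[490,-65,239]))
a=np.vstack([cv2.imread('pics/w2.png')]);cv2.imwrite('pics/w2b.png',a)
E
```

```text
[ 0.5 -0.5  0. ]
yaw now 3.0
[133.8   8.4   4.6] 1.595
[249.87259425 175.04716032] [264.48904292  17.96526031]
```

View pics/w2b.png

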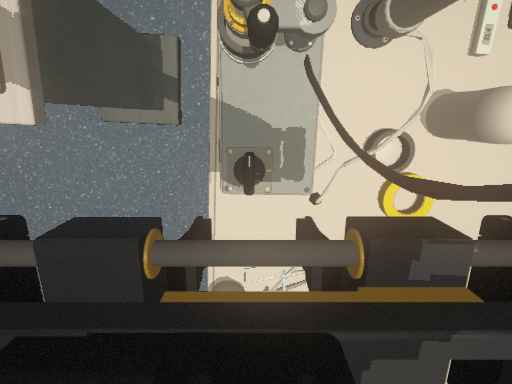

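Request:
jog_arm(deltas=[10,0,0,0.14,20,0,0,0.28,30,2,0,0.42,45,4,0,0.56,60,4,0,0.7,75,5,0,0.84,90,6,0,0.98,105,7,0,1.12])

```text
clock: 7.05
tool_pos: [489.1, -93.0, 299.6]
tcp_rot: [-0.0, 0.969, 0.246, -0.0]
ft_force: [0.4, -1.2, 0.3]
gripper_width: 0.601
grasp_force: 0.0
```

Request:
jog_arm(deltas=[0,0,0,0.14,0,0,0,0.28,0,0,0,0.42,0,0,0,0.48,0,0,0,0.48])

```text
clock: 7.55
tool_pos: [489.1, -93.7, 299.7]
tcp_rot: [-0.0, 1.0, 0.011, -0.001]
ft_force: [-0.7, 0.4, 0.2]
gripper_width: 0.603
grasp_force: 0.0
```

```bash
python3 - <<'E'
from h import *
s=bot.state(); print(s['joint_positions'].round(2));rows(s['tool_pos'],s['tcp_rot'],(490,-65.3,300,-88.4),(490,-65.3,224,-88.4))
c=snap('wrist','w3.png'); w=ld('w3.png');print(proj(w,[490,-65.3,239]))
E
```

```text
[-0.33  0.01  0.43  1.72 -0.    1.42 -1.44]
yaw now -88.7
[  1.5 -28.4  -0.3] -0.006
[  1.6 -28.4  75.7] -0.006
[217.24945987 208.43887063]
```

View pics/w3.png

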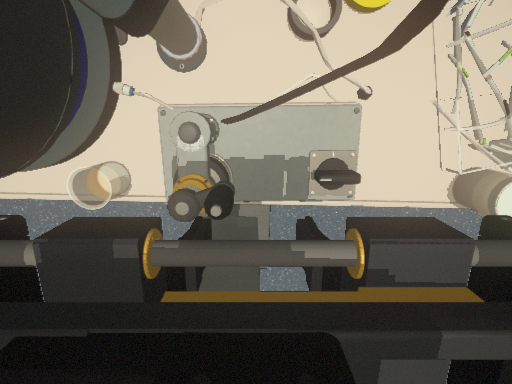

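Request:
jog_arm(deltas=[1.5,-28.5,0,0,1.5,-28.5,0,0,1.5,-28.5,35,0,1.5,-28.5,65,0,1.5,-28.5,75,0,1.5,-28.5,75,0,1.5,-28.5,75,0])

```text
clock: 8.3
tool_pos: [490.7, -65.6, 226.7]
tcp_rot: [-0.0, 1.0, 0.012, 0.001]
ft_force: [0.9, -0.3, 0.8]
gripper_width: 0.6
grasp_force: 0.0
```

Request:
jog_arm(deltas=[0,0,0,0,0,0,0,0,0,0,0,0,0,0,0,0,0,0,0,0], aperture=0.0, force=12)

```text
clock: 8.8
tool_pos: [490.2, -65.2, 225.7]
tcp_rot: [-0.0, 1.0, 0.011, 0.0]
ft_force: [-0.3, 0.8, 1.7]
gripper_width: 0.25
grasp_force: 12.0
```

```bash
python3 - <<'E'
from h import *
s=bot.state(); print(s['joint_positions'].round(2));rows(s['tool_pos'],s['tcp_rot'])
E
```

```text
[-0.35  0.04  0.41  1.84 -0.02  1.26 -1.49]
yaw now -88.7
```

```bash
cat >> h.py <<'E'
def circ(t0,step,n,z0=0.,C=(476,-28),r=40.,yaw=-88.7,start=None):
    "rows for world angle t0 (start) in steps; dz of height follows thread"
    a=np.radians(yaw); ty=np.array([np.cos(a),np.sin(a)]); tx=np.array([-np.sin(a),np.cos(a)])
    P=lambda t:np.array(C)+r*np.array([np.cos(np.radians(t)),np.sin(np.radians(t))])
    s=P(t0) if start is None else np.array(start)
    for k in range(1,n+1):
        t=t0+step*k; d=P(t)-s; print(t,(f'{d@tx:.1f} {d@ty:.1f} {-(6*step*k/360)+z0:.1f} 0;'))
E
python3 - <<'E'
from h import *
circ(-69.2,12,8,start=(490.2,-65.2))
E
```

```text
-57.2 7.5 -3.4 -0.2 0;
-45.2 14.2 -8.5 -0.4 0;
-33.2 19.6 -14.9 -0.6 0;
-21.200000000000003 23.6 -22.2 -0.8 0;
-9.200000000000003 26.0 -30.2 -1.0 0;
2.799999999999997 26.6 -38.6 -1.2 0;
14.799999999999997 25.5 -46.9 -1.4 0;
26.799999999999997 22.8 -54.7 -1.6 0;
```

Request:
jog_arm(deltas=[7.5,-3.4,-0.2,0,14.2,-8.5,-0.4,0,19.6,-14.9,-0.6,0,23.6,-22.2,-0.8,0])

```text
clock: 9.2
tool_pos: [513.6, -42.5, 226.2]
tcp_rot: [0.0, 1.0, 0.011, -0.001]
ft_force: [-7.3, -2.1, 5.1]
gripper_width: 0.251
grasp_force: 12.0
```

```bash
python3 - <<'E'
from h import *
circ(-21.2,12,8)
E
```

```text
-9.2 2.4 -8.0 -0.2 0;
2.8000000000000007 3.0 -16.4 -0.4 0;
14.8 1.9 -24.6 -0.6 0;
26.8 -0.9 -32.5 -0.8 0;
38.8 -5.2 -39.7 -1.0 0;
50.8 -11.0 -45.7 -1.2 0;
62.8 -17.9 -50.5 -1.4 0;
74.8 -25.6 -53.7 -1.6 0;
```

Request:
jog_arm(deltas=[2.4,-8,-0.2,0,3,-16.4,-0.4,0,1.9,-24.6,-0.6,0,-0.9,-32.5,-0.8,0,-5.2,-39.7,-1,0,-11,-45.7,-1.2,0,-17.9,-50.5,-1.4,0,-25.6,-53.7,-1.6,0])

```text
clock: 10.0
tool_pos: [486.0, 11.0, 227.8]
tcp_rot: [-0.0, 1.0, 0.012, 0.0]
ft_force: [2.1, -2.6, -2.0]
gripper_width: 0.256
grasp_force: 12.0
```

```bash
python3 - <<'E'
from h import *
circ(74.8,4,8)
E
```

```text
78.8 -2.7 -0.7 -0.1 0;
82.8 -5.4 -1.2 -0.1 0;
86.8 -8.2 -1.5 -0.2 0;
90.8 -11.0 -1.6 -0.3 0;
94.8 -13.8 -1.6 -0.3 0;
98.8 -16.6 -1.3 -0.4 0;
102.8 -19.3 -0.8 -0.5 0;
106.8 -22.1 -0.2 -0.5 0;
```

Request:
jog_arm(deltas=[-2.7,-0.7,-0.1,0,-5.4,-1.2,-0.1,0,-8.2,-1.5,-0.2,0,-11,-1.6,-0.3,0,-11,-1.6,-0.3,0,-11,-1.6,-0.3,0])

```text
clock: 10.6
tool_pos: [475.0, 12.1, 228.0]
tcp_rot: [-0.0, 1.0, 0.012, -0.001]
ft_force: [-1.9, 1.3, -1.5]
gripper_width: 0.252
grasp_force: 12.0
```

Request:
jog_arm(deltas=[-2.8,0,0,0,-5.6,0.3,0,0,-5.6,0.3,0,0,-5.6,0.3,0,0])

```text
clock: 11.0
tool_pos: [469.3, 11.5, 227.9]
tcp_rot: [-0.0, 1.0, 0.011, -0.001]
ft_force: [-1.1, 1.6, -5.4]
gripper_width: 0.254
grasp_force: 12.0
```

Request:
jog_arm(deltas=[0,0,1.5,0,0,0,3,0,0,0,4.5,0,0,0,6,0,0,0,6,0,0,0,6,0])

```text
clock: 11.6
tool_pos: [470.2, 11.6, 222.6]
tcp_rot: [-0.0, 1.0, 0.012, 0.0]
ft_force: [-1.5, 4.4, 0.5]
gripper_width: 0.257
grasp_force: 12.0
```

Request:
jog_arm(deltas=[0,0,0.5,0,0,0,0.5,0,0,0,0.5,0])

```text
clock: 11.9
tool_pos: [470.3, 11.6, 222.5]
tcp_rot: [-0.0, 1.0, 0.012, 0.001]
ft_force: [-2.3, 5.1, 4.1]
gripper_width: 0.259
grasp_force: 12.0
```

```bash
python3 - <<'E'
from h import *
snap('scene','s2.png'); c=ld('s2.png')
print(bot.state()['ft_force'].round(1),proj(c,[469,12,236]))
cv2.imwrite('pics/s3.png',cv2.resize(cv2.imread('pics/s2.png')[140:315,170:350],None,fx=3,fy=3,interpolation=cv2.INTER_CUBIC))
E
```

```text
[-3.2  4.7  3.8] [261.85541728 238.97227696]
```

View pics/s3.png

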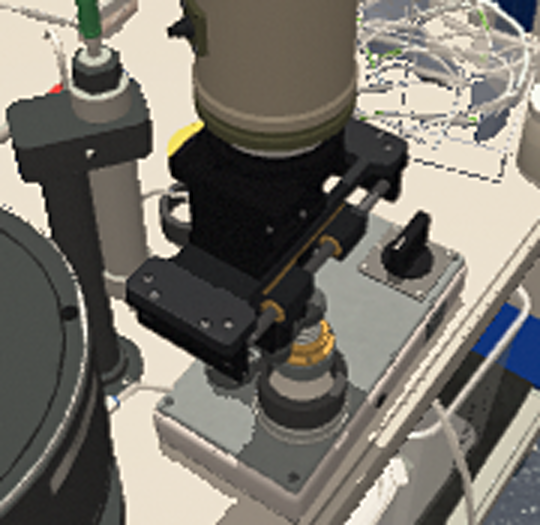

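```bash
python3 - <<'E'
from h import *
for b in range(4):
    circ(98.8-12.24*8*b,-12.24,8 if b<3 else 6,C=(475.5,-27.7),start=(469.9,11.5) if b==0 else None)
E
```

```text
86.56 8.0 -0.5 0.2 0;
74.32 16.4 1.1 0.4 0;
62.08 24.2 4.4 0.6 0;
49.839999999999996 31.2 9.3 0.8 0;
37.599999999999994 36.9 15.6 1.0 0;
25.36 41.2 23.0 1.2 0;
13.11999999999999 43.9 31.1 1.4 0;
0.8799999999999955 44.7 39.6 1.6 0;
-11.360000000000005 -1.0 8.5 0.2 0;
-23.600000000000005 -3.7 16.5 0.4 0;
-35.84 -8.1 23.9 0.6 0;
-48.080000000000005 -14.0 30.1 0.8 0;
-60.32000000000001 -21.0 34.9 1.0 0;
-72.56 -28.9 38.1 1.2 0;
-84.80000000000001 -37.3 39.6 1.4 0;
-97.04 -45.8 39.3 1.6 0;
-109.28 -8.3 -2.1 0.2 0;
-121.52000000000001 -15.9 -6.0 0.4 0;
-133.76 -22.5 -11.3 0.6 0;
-146.0 -27.9 -18.0 0.8 0;
-158.24 -31.7 -25.6 1.0 0;
-170.48000000000002 -33.8 -33.9 1.2 0;
-182.72000000000003 -34.1 -42.4 1.4 0;
-194.96 -32.6 -50.8 1.6 0;
-207.2 3.2 -7.9 0.2 0;
-219.43999999999997 8.1 -14.9 0.4 0;
-231.67999999999998 14.3 -20.7 0.6 0;
-243.92 21.6 -25.1 0.8 0;
-256.15999999999997 29.7 -27.8 1.0 0;
-268.4 38.2 -28.8 1.2 0;
```

Request:
jog_arm(deltas=[8,-0.5,0.2,0,16.4,1.1,0.4,0,24.2,4.4,0.6,0,31.2,9.3,0.8,0,36.9,15.6,1,0,41.2,23,1.2,0,43.9,31.1,1.4,0,44.7,39.6,1.6,0])

```text
clock: 12.75
tool_pos: [516.3, -27.7, 220.7]
tcp_rot: [0.0, 1.0, 0.011, 0.001]
ft_force: [-4.6, 4.2, 7.2]
gripper_width: 0.254
grasp_force: 12.0
```

Request:
jog_arm(deltas=[-1,8.5,0.2,0,-3.7,16.5,0.4,0,-8.1,23.9,0.6,0,-14,30.1,0.8,0,-21,34.9,1,0,-28.9,38.1,1.2,0,-37.3,39.6,1.4,0,-45.8,39.3,1.6,0])

```text
clock: 13.55
tool_pos: [471.8, -67.8, 219.2]
tcp_rot: [-0.0, 1.0, 0.011, 0.002]
ft_force: [3.1, 5.4, 2.2]
gripper_width: 0.251
grasp_force: 12.0
```

Request:
jog_arm(deltas=[-8.3,-2.1,0.2,0,-15.9,-6,0.4,0,-22.5,-11.3,0.6,0,-27.9,-18,0.8,0,-31.7,-25.6,1,0,-33.8,-33.9,1.2,0,-34.1,-42.4,1.4,0,-32.6,-50.8,1.6,0])

```text
clock: 14.35
tool_pos: [437.1, -18.1, 217.4]
tcp_rot: [0.001, 1.0, 0.011, 0.001]
ft_force: [4.1, -5.8, 6.7]
gripper_width: 0.25
grasp_force: 12.0
```

Request:
jog_arm(deltas=[3.2,-7.9,0.2,0,8.1,-14.9,0.4,0,14.3,-20.7,0.6,0,21.6,-25.1,0.8,0,29.7,-27.8,1,0,38.2,-28.8,1.2,0,38.2,-28.8,1.2,0,38.2,-28.8,1.2,0])

```text
clock: 15.15
tool_pos: [475.0, 12.2, 216.3]
tcp_rot: [0.0, 1.0, 0.011, 0.001]
ft_force: [3.9, -0.3, 6.9]
gripper_width: 0.25
grasp_force: 12.0
```

```bash
python3 - <<'E'
from h import *
s=bot.state(); print(s['joint_positions'].round(2),s['ft_force'].round(1)); snap('wrist','w4.png'); c=ld('w4.png')
print(proj(c,[476,-28,195]),proj(c,[475,12,227]),proj(c,[486.5,-201,98]))
E
```

```text
[-0.43  0.    0.31  1.89 -0.    1.24 -1.67] [ 3.9 -0.3  6.9]
[319.23319012 230.44818294] [255.62779692 254.60068215] [478.23282764 184.75757835]
```

View pics/w4.png

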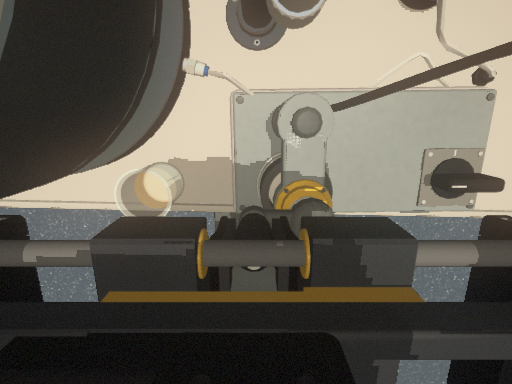

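Request:
jog_arm(deltas=[0.3,0,-0.3,0,0.3,0,-0.5,0,0.3,0,-0.5,0,0.3,0,-0.5,0])

```text
clock: 15.6
tool_pos: [474.7, 12.2, 216.3]
tcp_rot: [-0.0, 1.0, 0.011, 0.0]
ft_force: [2.8, 0.1, 4.8]
gripper_width: 0.256
grasp_force: 12.0
```

Request:
jog_arm(deltas=[0,0,0,0,0,0,0,0,0,0,0,0,0,0,0,0,0,0,0,0,0,0,0,0,0,0,0,0,0,0,0,0])

```text
clock: 16.4
tool_pos: [474.6, 12.2, 216.3]
tcp_rot: [-0.0, 1.0, 0.011, 0.0]
ft_force: [2.3, 0.4, 4.6]
gripper_width: 0.254
grasp_force: 12.0
```

```bash
python3 -c "from cell import bot; print(bot.sign_off())"
```

```text
the job is handed in; nothing more can be done
None
```

I turned the main switch to off, then turned the spindle back until it dropped, seated it and wound it forward one full turn. I handed the job in at about 16 s with the crank grip still held and the spindle at rest; no verdict came back.

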